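# Clear the PCR bench: sort reagent bottles and rack into their trays

## Robot

A 6-joint arm with a two-finger parallel gripper is mounted at the origin on the work surface. World frame = base frame: x ahead of the robot, y to its left, z up, the work surface at z = 0. Lengths are in mm, angles in degrees, forces in N, time in s.
With the tool pointing down it reaches from about 350 to 850 mm from the base axis. Payload 8.1 kg.
Tool frame: the origin (TCP) lies where the fingers leave the gripper's body, on its centre line; the fingertips stand 73 mm ahead of it and the grasp point (between the pads) lies 54 mm ahead of it; z points along the fingers, y is the line along which they close (so a half turn about z gives the same grasp; the last joint's range is limited). The gripper opens to 85 mm and grips with 20 to 120 N. Pads are 22 mm wide; open, the fingers measure 114 mm over their backs; the gripper's body (76 mm by 85 mm) begins 54 mm behind the grasp point. The pads swing forward as they close: fully open they stand 13 mm farther back than shut.
Start: joints at [-80.581, 7.471, 85.268, -0, 87.261, -4.893], TCP at [148.346, -581.377, 303.892] pointing down, gripper open.
Joint ranges: [-169.43, 169.43], [-51.17, 129.36], [1.28, 143.12], [-76.62, 256.62], [0, 156.53], [-152.29, 152.29]. Speed limits (degrees/s): [136.94, 136.94, 159.86, 180, 180, 180].

## Interface

Orientations are given as [roll, pitch, yaw] about the fixed x, y, z axes, in that order (R = Rz(yaw) Ry(pitch) Rx(roll)).
In Python, from bench import sense, optics, r gives the robot as it stands.
- The arm moves only by the tool servo_tool, never from a script. Its argument "plan" is a list that holds one entry, the list of rows, each a list of 5 numbers: the shift along the world's x, y, z in m, then the turn about the world's z in degrees, then the finger opening in m, from 0 to 0.0854. A call has 1 to 10 rows; each row shifts and turns the commanded pose from where the row before left it; what a row does not reach is not made up. A row lasts 1/10 s, in which the tool goes at most 50 mm and 8.59 degrees, less where a joint would pass 70% of its speed; a pose out of reach is approached as far as the arm can. A call is refused whole if a number of a shift passes 0.05 or a number of a turn 8.59, either way. A call with a gripper value outside its range is refused whole. The fingers move at their own pace and stop on an object; "force" is the grip in N (left out, the last holds). Time passes only in rows, so rows that do not move let the fingers close. It gives the time, the measured TCP pose, the force, the opening and the grip force at its end, in the units of the state.
- sense(): the state, without advancing time (a new reading comes with each control period).
- optics.snapshot(name): name is "side" or "top" or "wrist"; returns a dict with "frame" (384x512x3 uint8, blue, green, red), "fx", "fy", "cx", "cy" (pixels), "cam_to_world" (4x4, takes a point from camera to world coordinates). Camera axes: x right, y down, z forward; pixel columns grow to the right and rows downward; lengths in mm; the calibration is good to about 2 mm. A picture is of the moment at which its call begins. There is no depth.
- r.hand_in(): hands the job in; it is judged then, once.
The state is a dict: "time": time; "joint_pos": joint angles; "qd": joint speeds; "joint_efforts": joint torques, N m; "tool_pos": TCP position; "tcp_rot": TCP orientation; "ft_force": force on the tool from outside, world axes, zero at the start; "wrist_torque": the same for the moment, N m; "finger_gap": finger opening in mm; "grip_force": force on a finger pad.
Only numpy, scipy, OpenCV 4.12 (cv2) and the standard library are available. Lean on these libraries where they do the work, as an engineer would, in place of code of your own. Each camera call takes 0.05 s, during which the arm holds its last target. There are 200 camera calls.

## Task

Clear up after the mix: stand both blue-capped bottles in the blue tray and both green-capped bottles in the green tray, whatever the colour of the bottle itself, and set the little yellow tube rack flat in the yellow tray. Everything should end upright on the floor of its tray. The red-capped bottle is still in use: leave it where it stands.

Things in the scene. Friction and masses are not known exactly. Their poses are not given: they have to be found in the camera images.
- amber_blue_mid (a point): loose upright amber-brown reagent bottle with a blue screw cap and a white label band, 75 mm tall: round body 38 mm in diameter up to 50 mm, narrowing above, cap 29 mm in diameter at the top; about 60 g. The point is on its axis, half-way up (37.5 mm above its underside); z points up to the cap.
- white_blue_mid (a point): loose upright white reagent bottle with a blue screw cap and a grey label band, 75 mm tall: round body 38 mm in diameter up to 50 mm, narrowing above, cap 29 mm in diameter at the top; about 60 g. The point is on its axis, half-way up (37.5 mm above its underside); z points up to the cap.
- amber_green_mid (a point): loose upright amber-brown reagent bottle with a green screw cap and a white label band, 75 mm tall: round body 38 mm in diameter up to 50 mm, narrowing above, cap 29 mm in diameter at the top; about 60 g. The point is on its axis, half-way up (37.5 mm above its underside); z points up to the cap.
- white_green_mid (a point): loose upright white reagent bottle with a green screw cap and a grey label band, 75 mm tall: round body 38 mm in diameter up to 50 mm, narrowing above, cap 29 mm in diameter at the top; about 60 g. The point is on its axis, half-way up (37.5 mm above its underside); z points up to the cap.
- white_red_mid (a point): loose upright white reagent bottle with a red screw cap and a grey label band, 75 mm tall: round body 38 mm in diameter up to 50 mm, narrowing above, cap 29 mm in diameter at the top; about 60 g. The point is on its axis, half-way up (37.5 mm above its underside); z points up to the cap. It is to be left where it stands.
- yellow_rack_mid (a point): loose small yellow tube rack, a solid block with 12 dark round holes marked on its top, 44 x 56 mm (along its x and y) and 45 mm tall, about 50 g. The point is its centre, 22.5 mm above its underside; z up.
- blue_tray: fixed shallow open tray, all blue, 84 x 148 mm outside (along its x and y), 20 mm high, walls 4 mm, so the inside is 76 x 140 mm; the inner floor is 4 mm above the bench. Origin: centre of its underside, on the bench; z up.
- green_tray: fixed shallow open tray, all green, 84 x 148 mm outside (along its x and y), 20 mm high, walls 4 mm, so the inside is 76 x 140 mm; the inner floor is 4 mm above the bench. Origin: centre of its underside, on the bench; z up.
- yellow_tray: fixed shallow open tray, all yellow, 84 x 148 mm outside (along its x and y), 20 mm high, walls 4 mm, so the inside is 76 x 140 mm; the inner floor is 4 mm above the bench. Origin: centre of its underside, on the bench; z up.
Mind the look-alikes: they are no part of the job. What is shaped like the part that bears white_red_mid but pink is not meant.

How it is judged:
By the outcome, as a careful person would: the job done as asked, in the order asked, and still so for the second after the job is handed in, with the robot touching nothing.
It also fails if it takes over 115 s, if anything falls off the work surface, if the arm or the gripper's body presses on something with over 40 N, if the wrist force passes 120 N, or if a joint passes its speed limit or range.

## Working session

There is one attempt and no reset: what is moved stays moved. The work goes in short steps, Python scripts to look and compute and a tool call to move; the robot and the scene stay as the last step left them, time stands still between calls to the robot, and variables do not carry over. Pictures are saved under pics/ and viewed, at most 14 in all, crops included, and the job is handed in when it is done.

Besides the shell and the picture viewer there is one more tool, called after ">>>" by a JSON object that holds its "fn" and its "kwargs". servo_tool: Moves the arm, as the interface text tells. Its arguments: {"type":"object","properties":{"plan":{"type":"array"},"force":{"type":"number"}},"required":["plan"]}

```bash
mkdir -p pics; cat > h.py <<'E'
import numpy as np, cv2
from bench import sense, optics, r
def snap(n,f):
    s=optics.snapshot(n); cv2.imwrite('pics/%s.png'%f,s['frame']); np.save('pics/%s.npy'%f,s,allow_pickle=True); return s
def load(f): return np.load('pics/%s.npy'%f,allow_pickle=True).item()
def pt(s,u,v,z):
    T=np.array(s['cam_to_world']); d=T[:3,:3]@np.array([(u-s['cx'])/s['fx'],(v-s['cy'])/s['fy'],1]); o=T[:3,3]
    return o+d*(z-o[2])/d[2]
def crop(f,x0,y0,x1,y1,k,out):
    im=cv2.imread('pics/%s.png'%f)[y0:y1,x0:x1]; cv2.imwrite('pics/%s.png'%out,cv2.resize(im,None,fx=k,fy=k,interpolation=cv2.INTER_CUBIC))
E
python3 - <<'E'
from h import *
for n in('top','side'):
    s=snap(n,n+'1'); print(n,np.round(s['cam_to_world'],2).tolist(),s['fx'],s['cx'],s['cy'])
print(sense())
E
```

```text
top [[-0.04, -0.97, 0.24, 311.79], [-1.0, 0.04, -0.01, 21.58], [0.0, -0.24, -0.97, 936.87], [0.0, 0.0, 0.0, 1.0]] 407.3474214237465 252.3839175367781 198.3009755808778
side [[-0.91, -0.25, 0.32, 194.29], [-0.41, 0.57, -0.72, 730.52], [-0.01, -0.79, -0.62, 664.18], [0.0, 0.0, 0.0, 1.0]] 423.09895684029186 253.57673686424457 194.1910953785695
{'time': 0.1, 'joint_pos': array([-8.05802659e+01,  7.51188912e+00,  8.53232847e+01, -1.11630299e-03,
        8.72626868e+01, -4.89180566e+00]), 'qd': array([ 0.02048484, -0.07809595, -0.03885672,  0.10990207,  0.03192204,
        0.04644205]), 'joint_efforts': array([-1.35112405e-04, -5.70951641e+01, -5.01942229e+01, -2.42317656e-04,
        7.98809517e-03,  2.23663920e-05]), 'tool_pos': array([ 148.28279565, -580.99518771,  302.93533674]), 'tcp_rot': array([-1.79902401e+02, -7.23413267e-03,  1.43115879e+01]), 'ft_force': array([ 0.30924243, -0.38943827, -0.49663121]), 'wrist_torque': array([-0.04841421, -0.00150737,  0.00686442]), 'grip_force': 0.0, 'finger_gap': 85.40007641575585}
```

View pics/top1.png

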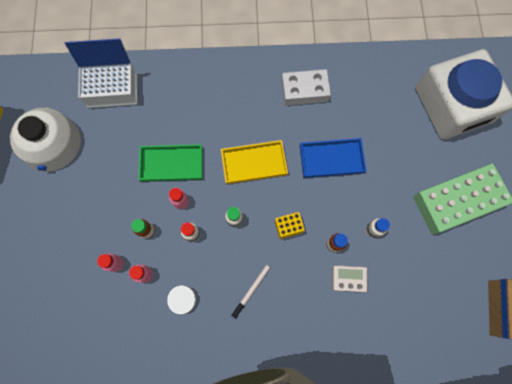

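View pics/side1.png

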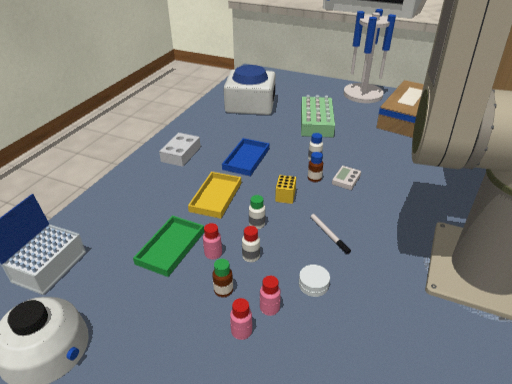

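The top picture shows the trays: green at (171,163), yellow (254,162), blue (332,158). The side picture agrees. Candidates (top px): amber/green cap (139,226), white/green (234,214), white/red (188,230, stays put), pink/red look-alikes at (177,195), (106,262), (138,273), amber/blue (340,241), white/blue (382,226), rack (290,225). One close crop to check these.

```bash
python3 -c "
from h import *
crop('top1',90,130,400,290,2.58,'c1')"
```

```text
(no output)
```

View pics/c1.png

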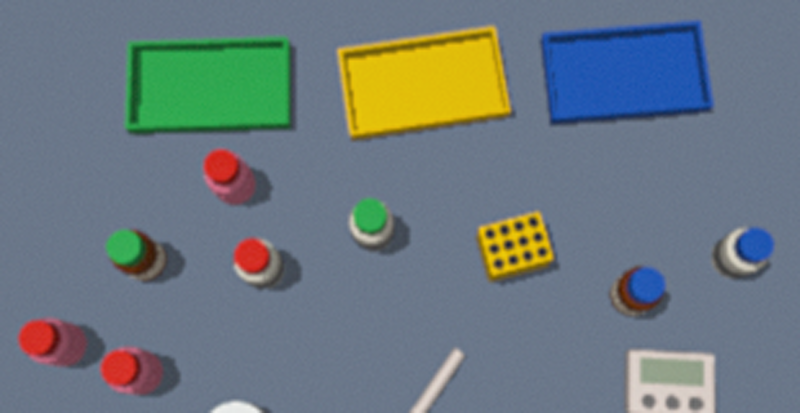

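The crop shows the caps clearly. Crop centres are amber-green (125,247), white-green (370,216), amber-blue (646,287) and white-blue (755,245). The rack top is around (516,246), and the tray rims are sharp.

```bash
python3 - <<'E'
from h import *
s=load('top1'); k=2.58
f=lambda u,v,z: pt(s,90+(u+.5)/k-.5,130+(v+.5)/k-.5,z)[:2]
for n,u,v in[('ag',125,247),('wg',370,216),('ab',646,287),('wb',755,245),('wr',253,256),('pink',222,167),('p2',39,341),('p3',121,369)]: print(n,f(u,v,75).round(1))
def quad(n,P,z):
    Q=np.array([f(*p,z) for p in P]); e=Q-np.roll(Q,-1,0); 
    d=(Q[0]+Q[3]-Q[1]-Q[2]); print(n,Q.mean(0).round(1),np.linalg.norm(e,axis=1).round(1),'y-axis dir deg',np.degrees(np.arctan2(d[1],d[0])).round(1))
quad('green',[(128,42),(290,38),(293,128),(127,132)],20)
quad('yel',[(338,48),(496,27),(512,114),(351,137)],20)
quad('blue',[(542,33),(699,22),(712,108),(551,123)],20)
quad('rack',[(478,228),(540,212),(554,263),(490,281)],45)
s2=load('side1')
for n,u,v in[('ag',222,268),('wg',257,202),('ab',316,158),('wb',317,139)]: print(n,pt(s2,u,v,75)[:2].round(1))
E
```

```text
ag [470.6 258.2]
wg [488.6  54.3]
ab [ 419.8 -171. ]
wb [ 451.1 -264.8]
wr [458.7 152.1]
pink [535.9 178.1]
p2 [395.9 326.1]
p3 [370.8 258.9]
green [628.7 199.7] [149.9  87.  150.4  86.8] y-axis dir deg 89.2
yel [624.2   2.7] [148.   85.5 148.   86.5] y-axis dir deg 96.0
blue [ 626.4 -183.2] [147.   84.  148.1  87.3] y-axis dir deg 92.6
rack [463.6 -68.8] [55.7 45.9 57.2 47. ] y-axis dir deg 102.9
ag [467.8 270.5]
wg [486.2  67.7]
ab [ 420.3 -153.7]
wb [ 446.  -244.5]
```

>>> {"fn": "servo_tool", "kwargs": {"plan": [[[0.03,0.031,-0.005,0,0.07],[0.03,0.031,-0.005,0,0.07],[0.03,0.031,-0.005,0,0.07],[0.03,0.031,-0.005,0,0.07],[0.03,0.031,-0.005,0,0.07],[0.03,0.031,-0.005,0,0.07],[0.03,0.031,-0.005,0,0.07],[0.03,0.031,-0.005,0,0.07],[0.03,0.031,-0.005,0,0.07],[0.03,0.031,-0.005,0,0.07]]], "force": 30}}

```text
time: 1.1
tool_pos: [449.1, -269.8, 253.4]
tcp_rot: [-180.0, 0.0, 14.3]
ft_force: [0.8, -0.4, 0.3]
finger_gap: 70.0
grip_force: 0.0
```

```bash
python3 - <<'E'
from h import *
s=snap('wrist','w1'); print(sense()['tool_pos'],sense()['tcp_rot'],np.round(s['cam_to_world'],2).tolist())
E
```

```text
[ 452.41839628 -265.09743495  252.42950474] [-1.79802243e+02 -1.25338717e-01  1.44694120e+01] [[0.25, -0.94, -0.25, 512.21], [-0.97, -0.24, -0.06, -252.36], [-0.0, 0.26, -0.97, 323.71], [0.0, 0.0, 0.0, 1.0]]
```

View pics/w1.png

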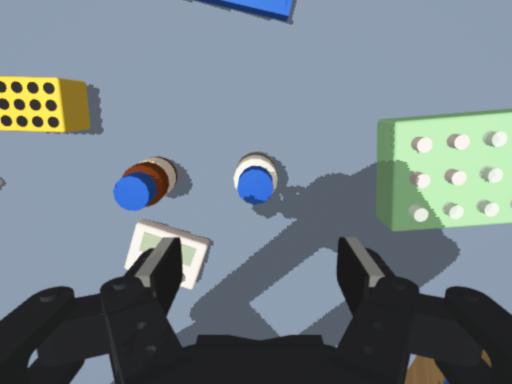

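The wrist view shows the white-blue cap centred at (255,184) and the amber-blue cap at (133,192), with the rack at the left edge. I'll convert these to positions.

```bash
python3 - <<'E'
from h import *
s=load('w1')
print(pt(s,255,184,75),pt(s,133,192,75), pt(s,255,184,75)-sense()['tool_pos'])
E
```

```text
[ 453.77460421 -263.60926019   75.        ] [ 423.62604391 -171.92481936   75.        ] [   1.35620792    1.48817476 -177.42950474]
```

>>> {"fn": "servo_tool", "kwargs": {"plan": [[[0.0,0.001,-0.05,0,0.07],[0,0,-0.05,0,0.07],[0,0,-0.04,0,0.07],[0,0,-0.018,0,0.07],[0,0,0,0,0.07],[0,0,0,0,0.03],[0,0,0,0,0.03],[0,0,0,0,0.03],[0,0,0,0,0.03],[0,0,0,0,0.03]]]}}

```text
time: 2.15
tool_pos: [449.6, -271.4, 98.1]
tcp_rot: [179.8, -0.1, 14.3]
ft_force: [-0.2, 0.9, 7.4]
finger_gap: 36.9
grip_force: 30.9
```

```bash
python3 - <<'E'
from h import *
s=snap('side','s2');a=sense(); print(a['tool_pos'],a['tcp_rot'],a['ft_force'],a['finger_gap'])
a=sense(); print(a['tool_pos'])
crop('s2',200,80,440,250,3.3,'c2')
E
```

```text
[ 449.62442508 -271.34036726   98.10562477] [ 1.79826625e+02 -1.42109332e-01  1.43132341e+01] [-1.08262582 -0.3059751   6.66283455] 37.07425773142762
[ 449.62442508 -271.34036726   98.10562477]
```

View pics/c2.png

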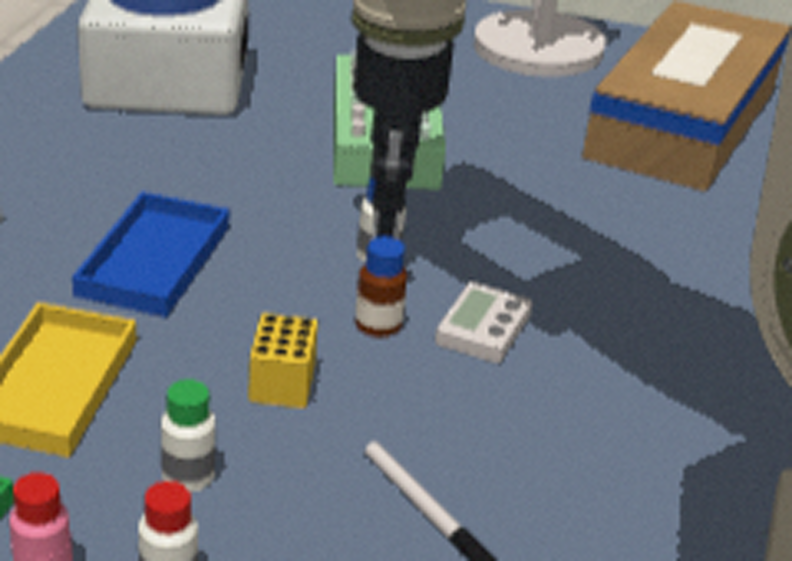

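The gripper holds the white-blue bottle. The earlier 5 mm mismatch was arm overshoot, so I'll let the arm settle before each measurement. Lifting and carrying it to the blue tray's near-right spot.

>>> {"fn": "servo_tool", "kwargs": {"plan": [[[0,0,0.03,0,0.03],[0,0,0.03,0,0.03],[0.035,0.011,0.005,0,0.03],[0.035,0.011,0,0,0.03],[0.035,0.011,0,0,0.03],[0.035,0.011,0,0,0.03],[0.02,0.006,0,0,0.03],[0.015,0.004,0,0,0.03],[0,0,0,0,0.03],[0,0,0,0,0.03]]]}}

```text
time: 3.2
tool_pos: [623.2, -216.4, 161.1]
tcp_rot: [180.0, 0.0, 14.3]
ft_force: [-0.8, -0.3, -1.3]
finger_gap: 37.1
grip_force: 30.5
```

```bash
python3 - <<'E'
from h import *
s=snap('wrist','w2');snap('top','t2');a=sense(); print(a['tool_pos'],a['finger_gap'],a['ft_force'])
a=load('w2')['frame'];b=cv2.imread('pics/t2.png')[110:300,90:420];cv2.imwrite('pics/c3.png',np.vstack([cv2.resize(a,(440,330))[:, :],cv2.resize(b,(440,253))]))
E
```

```text
[ 622.60156358 -216.73454247  161.00814656] 37.181481169052304 [ 0.21623154  0.33395824 -0.81617856]
```

View pics/c3.png

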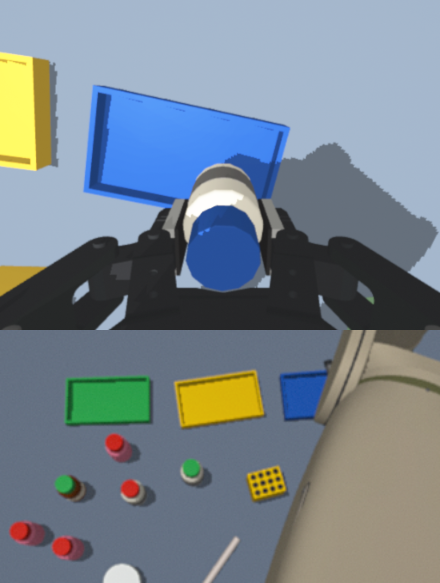

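The bottle is held upright over the tray. Blue tray corners in the wrist half are at (95,87), (290,126) and (86,190). I'll check these against the size.

```bash
python3 - <<'E'
from h import *
s=load('w2');k=512/440
A,B,C=[pt(s,u*k,v*k,20)[:2] for u,v in[(95,87),(290,126),(86,190)]]
print(A,B,C,np.linalg.norm(A-B),np.linalg.norm(A-C),'centre',(B+C)/2, 'cap',pt(s,224*k,250*k,138))
E
```

```text
[ 665.68662172 -108.30160808] [ 673.8896488  -254.16559592] [ 584.77800668 -111.91575895] 146.09446465312246 80.98929603905731 centre [ 629.33382774 -183.04067744] cap [ 630.39375268 -213.66714701  138.        ]
```

>>> {"fn": "servo_tool", "kwargs": {"plan": [[[0,-0.002,-0.03,0,0.03],[0,0,-0.018,0,0.03],[0,0,-0.006,0,0.03],[0,0,-0.004,0,0.03],[0,0,0,0,0.03],[0,0,0,0,0.03]]]}}

```text
time: 3.9
tool_pos: [623.8, -218.6, 103.8]
tcp_rot: [180.0, -0.1, 14.3]
ft_force: [0.1, 0.3, 0.4]
finger_gap: 37.2
grip_force: 30.5
```

>>> {"fn": "servo_tool", "kwargs": {"plan": [[[0,0,-0.002,0,0.03],[0,0,0,0,0.03],[0,0,0,0,0.04],[0,0,0,0,0.05],[0,0,0,0,0.055],[0,0,0,0,0.055],[0,0,0.03,0,0.055],[0,0,0.05,0,0.07],[0,0,0.05,0,0.07],[0,0,0,0,0.07]]]}}

```text
time: 4.9
tool_pos: [627.1, -220.0, 241.2]
tcp_rot: [179.5, -0.7, 14.3]
ft_force: [0.6, -0.1, 1.3]
finger_gap: 69.9
grip_force: 0.0
```

>>> {"fn": "servo_tool", "kwargs": {"plan": [[[-0.04,0.01,0,0,0.07],[-0.04,0.01,0,0,0.07],[-0.04,0.01,0,0,0.07],[-0.04,0.009,0,0,0.07],[-0.03,0.006,0,0,0.07],[-0.011,0.002,0,0,0.07],[0,0,0,0,0.07],[0,0,0,0,0.07],[0,0,0,0,0.07]]]}}

```text
time: 5.8
tool_pos: [423.1, -171.6, 231.1]
tcp_rot: [180.0, -0.0, 14.3]
ft_force: [-0.2, 0.1, -0.4]
finger_gap: 69.7
grip_force: 0.0
```

```bash
cat >> h.py <<'E'
def caps(s,col,z=75):
    hsv=cv2.cvtColor(s['frame'],cv2.COLOR_BGR2HSV); lo,hi={'blue':((105,170,60),(125,255,255)),'green':((50,150,50),(80,255,255))}[col]
    n,L,st,c=cv2.connectedComponentsWithStats(cv2.inRange(hsv,lo,hi))
    return [(int(st[i,4]),c[i].round(0).tolist(),pt(s,*c[i],z)[:2].round(1).tolist()) for i in range(1,n) if st[i,4]>25]
E
python3 - <<'E'
from h import *
s=snap('wrist','w3'); t=snap('top','t3'); a=sense(); print(a['tool_pos'])
print(caps(s,'blue')); print(caps(t,'blue')); print(caps(t,'blue',79)); print(caps(t,'green'))
E
```

```text
[ 422.99652934 -171.51745694  230.895042  ]
[(473, [398.0, 4.0], [566.7, -222.3]), (1224, [259.0, 198.0], [424.1, -169.9])]
[(801, [98.0, 52.0], [893.5, 365.0]), (1821, [330.0, 157.0], [607.2, -165.0]), (233, [504.0, 308.0], [268.1, -493.3])]
[(801, [98.0, 52.0], [890.8, 363.4]), (1821, [330.0, 157.0], [605.9, -164.2]), (233, [504.0, 308.0], [268.3, -490.9])]
[(2156, [170.0, 162.0], [609.7, 190.6]), (113, [233.0, 213.0], [489.1, 54.5]), (136, [138.0, 226.0], [470.2, 257.8])]
```

>>> {"fn": "servo_tool", "kwargs": {"plan": [[[0.001,0.001,-0.04,0,0.07],[0,0,-0.05,0,0.07],[0,0,-0.03,0,0.07],[0,0,-0.018,0,0.07],[0,0,0,0,0.07],[0,0,0,0,0.05],[0,0,0,0,0.03],[0,0,0,0,0.03],[0,0,0,0,0.03],[0,0,0,0,0.03]]]}}

```text
time: 6.9
tool_pos: [424.7, -171.1, 94.8]
tcp_rot: [179.9, -0.2, 14.3]
ft_force: [-0.6, -0.4, 6.9]
finger_gap: 37.3
grip_force: 30.7
```

>>> {"fn": "servo_tool", "kwargs": {"plan": [[[0,0,0.03,0,0.03],[0,0,0.035,0,0.03],[0.035,0.004,0,0,0.03],[0.04,0.005,0,0,0.03],[0.04,0.005,0,0,0.03],[0.04,0.005,0,0,0.03],[0.03,0.003,0,0,0.03],[0.016,0.002,0,0,0.03],[0,0,0,0,0.03],[0,0,0,0,0.03]]]}}

```text
time: 7.9
tool_pos: [623.9, -146.3, 157.7]
tcp_rot: [-180.0, 0.0, 14.3]
ft_force: [0.2, -0.3, -0.4]
finger_gap: 37.1
grip_force: 30.5
```

>>> {"fn": "servo_tool", "kwargs": {"plan": [[[0,0,-0.03,0,0.03],[0,0,-0.018,0,0.03],[0,0,-0.006,0,0.03],[0,0,-0.002,0,0.03],[0,0,0,0,0.03],[0,0,0,0,0.03]]]}}

```text
time: 8.5
tool_pos: [625.0, -146.7, 103.2]
tcp_rot: [179.9, -0.1, 14.3]
ft_force: [-0.5, -0.3, -0.0]
finger_gap: 37.2
grip_force: 30.5
```

>>> {"fn": "servo_tool", "kwargs": {"plan": [[[0,0,-0.003,0,0.03],[0,0,-0.001,0,0.03],[0,0,0,0,0.04],[0,0,0,0,0.048],[0,0,0,0,0.05],[0,0,0,0,0.05],[0,0,0.03,0,0.05],[0,0,0.05,0,0.05],[0,0,0.05,0,0.07],[0,0,0,0,0.07]]]}}

```text
time: 9.5
tool_pos: [628.3, -147.6, 238.0]
tcp_rot: [179.6, -0.7, 14.3]
ft_force: [0.9, -0.5, 0.5]
finger_gap: 69.9
grip_force: 0.0
```

>>> {"fn": "servo_tool", "kwargs": {"plan": [[[-0.025,0.037,0,0,0.07],[-0.025,0.037,0,0,0.07],[-0.025,0.037,0,0,0.07],[-0.025,0.037,0,0,0.07],[-0.02,0.033,0,0,0.07],[-0.014,0.02,0,0,0.07],[0,0,0,0,0.07],[0,0,0,0,0.07],[0,0,0,0,0.07]]]}}

```text
time: 10.4
tool_pos: [490.9, 53.9, 228.0]
tcp_rot: [180.0, -0.0, 14.3]
ft_force: [-0.2, -0.1, -0.8]
finger_gap: 69.9
grip_force: 0.0
```

```bash
python3 - <<'E'
from h import *
s=snap('wrist','w4'); t=snap('side','s4'); a=sense(); print(a['tool_pos'])
print(caps(s,'green'))
crop('s4',120,100,400,300,2.8,'c4')
E
```

```text
[490.90988067  53.74545355 227.91045892]
[(640, [127.0, 16.0], [585.9, 164.3]), (1200, [256.0, 198.0], [491.8, 57.8])]
```

View pics/c4.png

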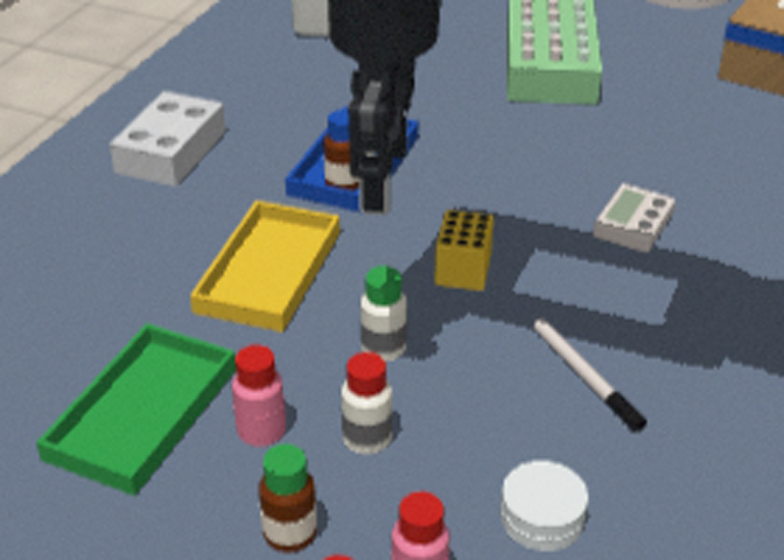

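The amber-blue bottle stands upright in the blue tray (at (340,155) in the crop), and the white-green bottle is directly under the gripper. Grasping it.

>>> {"fn": "servo_tool", "kwargs": {"plan": [[[0.001,0.003,-0.04,0,0.07],[0,0,-0.05,0,0.07],[0,0,-0.03,0,0.07],[0,0,-0.014,0,0.07],[0,0,0,0,0.07],[0,0,0,0,0.05],[0,0,0,0,0.03],[0,0,0,0,0.03],[0,0,0,0,0.03],[0,0,0,0,0.03]]]}}

```text
time: 11.5
tool_pos: [493.2, 57.6, 96.4]
tcp_rot: [179.9, -0.2, 14.3]
ft_force: [-0.6, -0.3, 5.9]
finger_gap: 37.2
grip_force: 30.1
```

>>> {"fn": "servo_tool", "kwargs": {"plan": [[[0,0,0.035,0,0.03],[0,0,0.04,0,0.03],[0.025,0.02,0,0,0.03],[0.03,0.024,0,0,0.03],[0.03,0.024,0,0,0.03],[0.025,0.02,0,0,0.03],[0.016,0.012,0,0,0.03],[0.01,0.008,0,0,0.03],[0,0,0,0,0.03],[0,0,0,0,0.03]]]}}

```text
time: 12.5
tool_pos: [627.4, 165.6, 169.5]
tcp_rot: [180.0, -0.0, 14.3]
ft_force: [-0.4, -0.7, -1.4]
finger_gap: 36.7
grip_force: 30.6
```

>>> {"fn": "servo_tool", "kwargs": {"plan": [[[0,0,-0.04,0,0.03],[0,0,-0.018,0,0.03],[0,0,-0.006,0,0.03],[0,0,-0.002,0,0.03],[0,0,0,0,0.03],[0,0,0,0,0.03]]]}}

```text
time: 13.1
tool_pos: [628.3, 165.7, 104.6]
tcp_rot: [180.0, -0.1, 14.3]
ft_force: [0.9, -0.6, -0.7]
finger_gap: 36.8
grip_force: 30.6
```

Target is about 100.5.

>>> {"fn": "servo_tool", "kwargs": {"plan": [[[0,0,-0.003,0,0.03],[0,0,-0.001,0,0.03],[0,0,0,0,0.04],[0,0,0,0,0.048],[0,0,0,0,0.055],[0,0,0,0,0.055],[0,0,0.03,0,0.055],[0,0,0.05,0,0.055],[0,0,0.05,0,0.07],[0,0,0,0,0.07]]]}}

```text
time: 14.1
tool_pos: [631.4, 166.4, 239.1]
tcp_rot: [179.9, -0.8, 14.3]
ft_force: [1.7, 0.1, 1.9]
finger_gap: 70.1
grip_force: 0.0
```

>>> {"fn": "servo_tool", "kwargs": {"plan": [[[-0.03,0.018,0,0,0.07],[-0.03,0.018,0,0,0.07],[-0.03,0.018,0,0,0.07],[-0.03,0.018,0,0,0.07],[-0.02,0.012,0,0,0.07],[-0.015,0.009,0,0,0.07],[0,0,0,0,0.07],[0,0,0,0,0.07],[0,0,0,0,0.07]]]}}

```text
time: 15.0
tool_pos: [473.2, 258.2, 229.0]
tcp_rot: [180.0, -0.0, 14.3]
ft_force: [0.7, 1.1, -0.3]
finger_gap: 69.8
grip_force: 0.0
```

```bash
python3 - <<'E'
from h import *
s=snap('wrist','w5'); t=snap('top','t5'); a=sense(); print(a['tool_pos'])
print(caps(s,'green'))
E
```

```text
[473.1449295  258.06042193 228.85642059]
[(135, [286.0, 14.0], [593.7, 273.1]), (7065, [375.0, 40.0], [593.2, 214.7]), (1727, [460.0, 15.0], [619.7, 168.2]), (1209, [255.0, 198.0], [473.7, 263.0])]
```

View pics/w5.png

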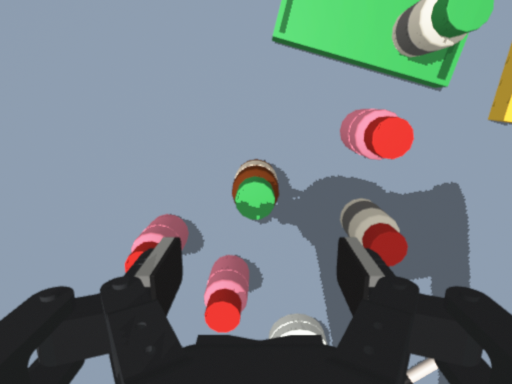

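The white-green bottle stands in the green tray, and the amber-green cap at (255,198) is under the gripper with clear space on both sides. Grasping it.

>>> {"fn": "servo_tool", "kwargs": {"plan": [[[0.001,0.004,-0.04,0,0.07],[0,0,-0.05,0,0.07],[0,0,-0.03,0,0.07],[0,0,-0.015,0,0.07],[0,0,0,0,0.07],[0,0,0,0,0.05],[0,0,0,0,0.03],[0,0,0,0,0.03],[0,0,0,0,0.03],[0,0,0,0,0.03]]]}}

```text
time: 16.1
tool_pos: [475.1, 263.3, 96.6]
tcp_rot: [-180.0, -0.3, 14.3]
ft_force: [-0.7, -0.7, 6.7]
finger_gap: 37.1
grip_force: 30.1
```

>>> {"fn": "servo_tool", "kwargs": {"plan": [[[0,0,0.035,0,0.03],[0,0,0.04,0,0.03],[0.03,-0.005,0,0,0.03],[0.035,-0.007,0,0,0.03],[0.035,-0.007,0,0,0.03],[0.03,-0.005,0,0,0.03],[0.015,-0.003,0,0,0.03],[0.009,-0.001,0,0,0.03],[0,0,0,0,0.03],[0,0,0,0,0.03]]]}}

```text
time: 17.1
tool_pos: [626.8, 234.9, 169.1]
tcp_rot: [-180.0, 0.0, 14.3]
ft_force: [1.0, 0.6, -1.1]
finger_gap: 36.3
grip_force: 30.6
```

>>> {"fn": "servo_tool", "kwargs": {"plan": [[[0,0,-0.04,0,0.03],[0,0,-0.018,0,0.03],[0,0,-0.006,0,0.03],[0,0,-0.002,0,0.03],[0,0,0,0,0.03],[0,0,0,0,0.03]]]}}

```text
time: 17.7
tool_pos: [628.3, 235.0, 104.6]
tcp_rot: [-180.0, -0.1, 14.3]
ft_force: [0.6, -0.6, -1.1]
finger_gap: 36.6
grip_force: 30.6
```

>>> {"fn": "servo_tool", "kwargs": {"plan": [[[0,0,-0.003,0,0.03],[0,0,-0.001,0,0.03],[0,0,0,0,0.04],[0,0,0,0,0.048],[0,0,0,0,0.05],[0,0,0,0,0.05],[0,0,0.03,0,0.05],[0,0,0.05,0,0.05],[0,0,0.05,0,0.085],[0,0,0,0,0.085]]]}}

```text
time: 18.7
tool_pos: [631.3, 235.8, 239.3]
tcp_rot: [-180.0, -0.9, 14.3]
ft_force: [2.0, 0.5, 1.7]
finger_gap: 77.0
grip_force: 0.0
```

>>> {"fn": "servo_tool", "kwargs": {"plan": [[[-0.018,-0.034,0,0,0.085],[-0.018,-0.034,0,0,0.085],[-0.018,-0.034,0,0,0.085],[-0.018,-0.034,0,0,0.085],[-0.018,-0.034,0,0,0.085],[-0.018,-0.034,0,0,0.085],[-0.018,-0.034,0,0,0.085],[-0.018,-0.034,0,0,0.085],[-0.018,-0.031,0,0,0.085],[0,0,0,0,0.085]]]}}

```text
time: 19.7
tool_pos: [463.7, -71.3, 228.8]
tcp_rot: [179.9, 0.0, 14.1]
ft_force: [0.8, 1.2, -0.5]
finger_gap: 84.9
grip_force: 0.0
```

>>> {"fn": "servo_tool", "kwargs": {"plan": [[[0,0,0,0,0.085],[0,0,0,0,0.085]]]}}

```text
time: 19.9
tool_pos: [465.7, -67.9, 229.0]
tcp_rot: [-180.0, -0.0, 14.3]
ft_force: [0.4, 0.8, -0.4]
finger_gap: 85.2
grip_force: 0.0
```

```bash
python3 - <<'E'
from h import *
s=snap('wrist','w6'); t=snap('side','s6'); a=sense(); print(a['tool_pos'])
E
```

```text
[465.75450674 -67.55689489 228.8760175 ]
```

View pics/w6.png

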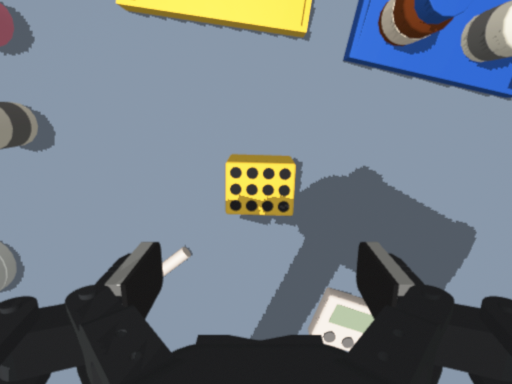

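View pics/s6.png

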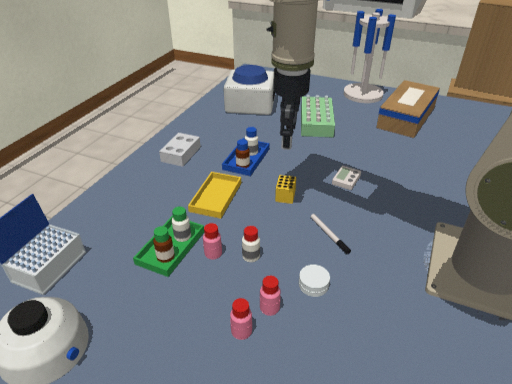

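All four bottles stand upright in their trays. The rack top in the wrist view has corners (227,163), (295,165), (294,215) and (226,213), with space on both sides.

```bash
python3 - <<'E'
from h import *
s=load('w6')
Q=np.array([pt(s,u,v,45)[:2] for u,v in[(227,163),(295,165),(294,215),(226,213)]]);e=Q-np.roll(Q,-1,0);d=Q[0]+Q[3]-Q[1]-Q[2]
print(Q.mean(0),np.linalg.norm(e,axis=1),np.degrees(np.arctan2(d[1],d[0])))
A,B=[pt(s,u,v,20)[:2] for u,v in[(116,4),(308,35)]];print(A,B,np.linalg.norm(A-B))
E
```

```text
[465.85746892 -67.38646971] [53.63290324 41.58102491 55.87244597 41.49644979] 102.62135451123054
[574.54723895  75.01126309] [590.11374465 -74.01091179] 149.83298937762729
```

>>> {"fn": "servo_tool", "kwargs": {"plan": [[[0,0,-0.04,-1.5,0.085],[0,0,-0.05,0,0.085],[0,0,-0.03,0,0.085],[0,0,-0.02,0,0.085],[0,0,0,0,0.085],[0,0,0,0,0.06],[0,0,0,0,0.045],[0,0,0,0,0.045],[0,0,0,0,0.045],[0,0,0,0,0.045]]]}}

```text
time: 21.0
tool_pos: [466.9, -68.6, 90.8]
tcp_rot: [179.9, -0.2, 12.8]
ft_force: [-0.6, 1.5, 6.2]
finger_gap: 55.6
grip_force: 33.7
```

>>> {"fn": "servo_tool", "kwargs": {"plan": [[[0,0,0.03,0,0.045],[0,0,0.03,0,0.045],[0.03,0.014,0,-2,0.045],[0.035,0.016,0,-2,0.045],[0.035,0.016,0,-2,0.045],[0.03,0.014,0,-0.7,0.045],[0.018,0.008,0,0,0.045],[0.01,0.004,0,0,0.045],[0,0,0,0,0.045],[0,0,0,0,0.045]]]}}

```text
time: 22.0
tool_pos: [623.1, 3.5, 148.9]
tcp_rot: [180.0, 0.0, 6.1]
ft_force: [-0.2, -0.4, -0.3]
finger_gap: 55.7
grip_force: 32.8
```

>>> {"fn": "servo_tool", "kwargs": {"plan": [[[0,0,-0.03,0,0.045],[0,0,-0.015,0,0.045],[0,0,-0.005,0,0.045],[0,0,-0.002,0,0.045],[0,0,0,0,0.045],[0,0,0,0,0.045]]]}}

```text
time: 22.6
tool_pos: [624.0, 3.5, 98.1]
tcp_rot: [180.0, -0.1, 6.1]
ft_force: [0.1, 0.4, -0.1]
finger_gap: 55.3
grip_force: 32.8
```

>>> {"fn": "servo_tool", "kwargs": {"plan": [[[0,0,-0.002,0,0.045],[0,0,-0.001,0,0.045],[0,0,0,0,0.055],[0,0,0,0,0.06],[0,0,0,0,0.07],[0,0,0,0,0.07],[0,0,0.03,0,0.07],[0,0,0.05,0,0.07],[0,0,0.05,0,0.07],[0,0,0.03,0,0.07]]]}}

```text
time: 23.6
tool_pos: [624.5, 3.5, 258.7]
tcp_rot: [179.9, -0.3, 6.1]
ft_force: [-0.1, -0.1, -0.1]
finger_gap: 69.9
grip_force: 0.0
```

>>> {"fn": "servo_tool", "kwargs": {"plan": [[[-0.03,-0.03,0,0,0.07],[-0.03,-0.04,0,0,0.07],[-0.03,-0.04,0,0,0.07],[-0.03,-0.04,0,0,0.07],[-0.03,-0.04,0,0,0.07],[-0.03,-0.04,0,0,0.07],[-0.03,-0.04,0,0,0.07],[-0.01,-0.03,0,0,0.07],[0,0,0,0,0.07],[0,0,0,0,0.07]]]}}

```text
time: 24.6
tool_pos: [403.0, -296.8, 253.8]
tcp_rot: [-180.0, -0.0, 6.0]
ft_force: [0.1, 0.2, -0.4]
finger_gap: 70.0
grip_force: 0.0
```

```bash
python3 - <<'E'
from h import *
snap('side','s7');snap('top','t7'); print(sense()['tool_pos'])
a=cv2.imread('pics/s7.png')[100:350,110:360];b=cv2.imread('pics/t7.png')[120:290,80:380]
cv2.imwrite('pics/c7.png',np.hstack([cv2.resize(a,(400,400)),cv2.resize(b,(400,227)) if 0 else cv2.copyMakeBorder(cv2.resize(b,(400,227)),0,173,0,0,0)]))
E
```

```text
[ 403.69556163 -295.61061541  253.72392682]
```

View pics/c7.png

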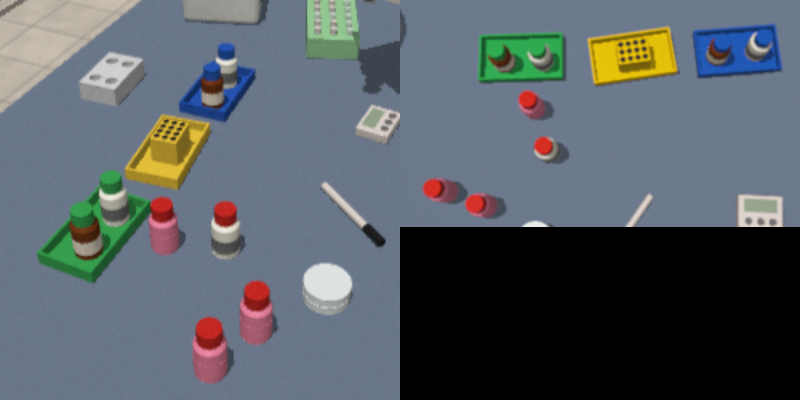

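All five items are upright in their trays, and the red-capped bottle is where it was, at about (545,149) in the top view. Handing in.

```bash
python3 -c "
from h import *
print(r.hand_in())"
```

```text
the job is handed in; nothing more can be done
None
```

Job handed in at about 25 s: both blue-capped bottles are in the blue tray, both green-capped bottles in the green tray and the rack in the yellow tray, all upright in the last pictures, with the red-capped bottle not moved; the hand-in gave no verdict.

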